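Fetch the jar from behind the bottles at the phone repair bench

ROBOT

A 7-joint arm with a two-finger parallel gripper is mounted at the origin on the work surface. World frame = base frame: x ahead of the robot, y to its left, z up, the work surface at z = 0. Lengths are in m, angles in rad, forces in N, time in s.
With the tool pointing down it reaches from about 0.425 to 0.875 m from the base axis. Payload 4.7 kg.
Tool frame: the origin (TCP) lies midway between the tips of the shut fingers; the grasp point (between the pads) lies 19 mm behind it; z points along the fingers, y is the line along which they close (so a half turn about z gives the same grasp; the last joint's range is limited). The gripper opens to 85 mm and grips with 20 to 120 N. Pads are 22 mm wide; open, the fingers measure 114 mm over their backs; the gripper's body (76 mm by 85 mm) begins 54 mm behind the grasp point. The pads swing forward as they close: fully open they stand 13 mm farther back than shut.
Start: joints at [-1.129, 0.321, -0.07, 1.45, 0.023, 1.371, -0.057], TCP at [0.27, 0.591, 0.199] pointing down, gripper open.
Joint ranges: [-2.86, 2.86], [-0.3, 2.09], [-1.38, 1.24], [0.06, 2.45], [-1.56, 4.7], [0.09, 2.05], [-2.69, 2.69]. Speed limits (rad/s): [2.57, 2.57, 3.14, 3.14, 3.14, 3.14, 3.14].

INTERFACE

Orientations are given as a unit quaternion [w, x, y, z].
In Python, from plant import status, cams, bot gives the robot as it stands.
- The arm moves only by the shell command python3 -m crank 'ROWS' [OPENING]. ROWS is JSON, a list of rows, each a list of 2 entries, a list of its own where there are three numbers: the shift along the world's x, y, z in m, then the turn about the world's z in degrees. A call has 1 to 8 rows; each row shifts and turns the commanded pose from where the row before left it; what a row does not reach is not made up. A row lasts 1/8 s, in which the tool goes at most 62.5 mm and 10.7 degrees, less where a joint would pass 70% of its speed; a pose out of reach is approached as far as the arm can. A call with a gripper value outside its range is refused whole. OPENING is the finger opening in m, from 0 to 0.0854, set as the call begins (- or left out, the last holds). The fingers move at their own pace and stop on an object; the grip force is fixed at half the most. Time passes only in rows, so rows that do not move let the fingers close. It gives the time, the measured TCP pose, the force, the opening and the grip force at its end, in the units of the state.
- status.sense(): the state, without advancing time (a new reading comes with each control period).
- cams.get_image(name): name is "side" or "top" or "wrist"; returns a dict with "pixels" (480x640x3 uint8, blue, green, red), "mtx" (3x3 intrinsics, pixels), "cam_to_world" (4x4, takes a point from camera to world coordinates). Camera axes: x right, y down, z forward; pixel columns grow to the right and rows downward; lengths in m; the calibration is good to about 2 mm. A picture is of the moment at which its call begins. There is no depth.
- bot.finish_job(): hands the job in; it is judged then, once.
The state is a dict: "clock": time; "qpos": joint angles; "joint_vel": joint speeds; "tau": joint torques, N m; "ee_pos": TCP position; "tcp_rot": TCP orientation; "wrist_force": force on the tool from outside, world axes, zero at the start; "torque": the same for the moment, N m; "grip_width": finger opening in m; "grasp_force": force on a finger pad.
Only numpy, scipy, OpenCV 4.12 (cv2) and the standard library are available. Lean on these libraries where they do the work, as an engineer would, in place of code of your own. Each camera call takes 0.05 s, during which the arm holds its last target. There are 200 camera calls.

TASK

The small white jar with the blue lid is boxed in by three tall bottles in the grey caddy: without shifting the jar, first set all three bottles aside, standing in the black tray. Then stand the jar in the middle of the white disc on the blue mat, and only after that put each bottle back in the caddy, standing in the middle of the disc that has the colour of its cap. Never let a bottle or the jar tip over, and do not disturb the phone lying on the mat.

Things in the scene. Friction and masses are not known exactly. Their poses are not given: they have to be found in the camera images.
- bottle_red: loose tall white plastic bottle with a red cap and a red band low on its body; about 0.2 kg; straight round body 50 mm in diameter up to 104 mm high, then the cap, 39 mm in diameter, top at 130 mm. Origin: centre of its underside, z up. It starts standing on the red disc in the caddy.
- bottle_yellow: loose tall white plastic bottle with a yellow cap and a yellow band low on its body; about 0.2 kg; straight round body 50 mm in diameter up to 104 mm high, then the cap, 39 mm in diameter, top at 130 mm. Origin: centre of its underside, z up. It starts standing on the yellow disc in the caddy.
- bottle_green: loose tall white plastic bottle with a green cap and a green band low on its body; about 0.2 kg; straight round body 50 mm in diameter up to 104 mm high, then the cap, 39 mm in diameter, top at 130 mm. Origin: centre of its underside, z up. It starts standing on the green disc in the caddy.
- pad_red: fixed flat red disc, 62 mm in diameter, 2 mm thick, on the floor of the grey caddy: the place of the red-capped bottle (at the start a red ring shows around that bottle). Origin: centre of its underside, 4 mm above the table; z up. The caddy: fixed open grey tray, 180 x 220 mm, floor 4 mm thick, rim 12 mm high. Disc centres are 92 to 136 mm apart.
- pad_yellow: fixed flat yellow disc, 62 mm in diameter, 2 mm thick, on the floor of the grey caddy: the place of the yellow-capped bottle (at the start a yellow ring shows around that bottle). Origin: centre of its underside, 4 mm above the table; z up. The caddy: fixed open grey tray, 180 x 220 mm, floor 4 mm thick, rim 12 mm high. Disc centres are 92 to 136 mm apart.
- pad_green: fixed flat green disc, 62 mm in diameter, 2 mm thick, on the floor of the grey caddy: the place of the green-capped bottle (at the start a green ring shows around that bottle). Origin: centre of its underside, 4 mm above the table; z up. The caddy: fixed open grey tray, 180 x 220 mm, floor 4 mm thick, rim 12 mm high. Disc centres are 92 to 136 mm apart.
- jar: loose small white jar with a blue lid, about 0.1 kg; 40 mm in diameter, the lid (upper 14 mm) 42 mm, 46 mm high. Origin: centre of its underside, z up. It starts on the floor of the grey caddy (4 mm above the table), boxed in by the three bottles, whose centres are 60 to 92 mm from its own.
- spot: fixed flat white disc, 58 mm in diameter, 2 mm thick, on one half of the blue work mat (180 x 220 mm, 3 mm thick, fixed): the place for the jar. Origin: centre of its underside, 3 mm above the table; z up.
- tray: fixed empty black tray, the side area: 180 mm along its x, 220 mm along its y outside, walls 4 mm thick, rim 12 mm high, floor 4 mm thick. Origin: centre of its underside, at table height; z up.
- phone: loose dark phone lying on the other half of the blue mat, 150 x 72 x 8 mm (long along its x), 0.19 kg; a bystander. Origin: centre of its underside, 115 to 135 mm from the centre of the white disc.

How it is judged:
On the way, in this order (a step that is already met when the one before it is completed fails the run):
1. all three bottles stand at rest in the black tray, and the jar has not been shifted (by 25 mm or more) (x of bottle_red in the frame of tray between -0.072 and 0.072 m and y of bottle_red in the frame of tray between -0.092 and 0.092 m and z of each of bottle_red, bottle_yellow, bottle_green in the frame of tray below 0.014 m and angle between each of bottle_red, bottle_yellow, bottle_green's own z axis and vertical below 0.15 rad and linear speed of each of bottle_red, bottle_yellow, bottle_green below 0.05 m/s and x of bottle_yellow in the frame of tray between -0.072 and 0.072 m and y of bottle_yellow in the frame of tray between -0.092 and 0.092 m and x of bottle_green in the frame of tray between -0.072 and 0.072 m and y of bottle_green in the frame of tray between -0.092 and 0.092 m and distance of jar from where it was at the start of the episode below 0.025 m), for 0.2 s.
2. the jar stands on the white disc while all three bottles still stand in the black tray (horizontal distance between jar and spot below 0.012 m and z of jar in the frame of spot below 0.007 m and angle between jar's own z axis and vertical below 0.12 rad and linear speed of jar below 0.03 m/s and x of bottle_red in the frame of tray between -0.072 and 0.072 m and y of bottle_red in the frame of tray between -0.092 and 0.092 m and z of each of bottle_red, bottle_yellow, bottle_green in the frame of tray below 0.014 m and angle between each of bottle_red, bottle_yellow, bottle_green's own z axis and vertical below 0.15 rad and linear speed of each of bottle_red, bottle_yellow, bottle_green below 0.05 m/s and x of bottle_yellow in the frame of tray between -0.072 and 0.072 m and y of bottle_yellow in the frame of tray between -0.092 and 0.092 m and x of bottle_green in the frame of tray between -0.072 and 0.072 m and y of bottle_green in the frame of tray between -0.092 and 0.092 m), for 0.2 s.
At the end, for the whole second after the job is handed in: The jar stands upright at rest on the white disc, and each bottle stands upright at rest on the caddy disc of its cap's colour, every one within 12 mm of its disc's centre (horizontal distance between jar and spot below 0.012 m and z of jar in the frame of spot below 0.007 m and angle between each of jar, bottle_red, bottle_yellow, bottle_green's own z axis and vertical below 0.12 rad and linear speed of each of jar, bottle_red, bottle_yellow, bottle_green below 0.03 m/s and horizontal distance between bottle_red and pad_red below 0.012 m and z of bottle_red in the frame of pad_red below 0.007 m and horizontal distance between bottle_yellow and pad_yellow below 0.012 m and z of bottle_yellow in the frame of pad_yellow below 0.007 m and horizontal distance between bottle_green and pad_green below 0.012 m and z of bottle_green in the frame of pad_green below 0.007 m); the robot touches nothing.
It fails at once if a bottle or the jar tips by more than about 35 degrees (angle between any of jar, bottle_red, bottle_yellow, bottle_green's own z axis and vertical above 0.6 rad).
It fails at once if the phone is shifted by more than 20 mm (distance of phone from where it was at the start of the episode above 0.02 m).
It also fails if it takes over 144 s, if anything falls off the work surface, if the arm or the gripper's body presses on something with over 40 N, if the wrist force passes 120 N, or if a joint passes its speed limit or range.

## Working session

There is one attempt and no reset: what is moved stays moved. The work goes in short steps, Python scripts to look and compute and a shell command to move; the robot and the scene stay as the last step left them, time stands still between calls to the robot, and variables do not carry over. Pictures are saved under pics/ and viewed, at most 14 in all, crops included, and the job is handed in when it is done.

```bash
ls; mkdir -p pics; python3 - <<'E'
from plant import status,cams,bot
import cv2,numpy as np
s=status.sense();print({k:np.round(v,3).tolist() for k,v in s.items()})
for n in("top","side"):
    d=cams.get_image(n);cv2.imwrite(f"pics/{n}0.png",d["pixels"]);np.savez(f"pics/{n}0.npz",**d)
    print(n,d["mtx"],d["cam_to_world"].round(3))
E
```

```text
pics
{'clock': 0.0, 'qpos': [-1.129, 0.322, -0.07, 1.452, 0.023, 1.371, -0.057], 'joint_vel': [-0.001, 0.001, 0.001, 0.0, 0.0, 0.0, -0.001], 'tau': [-0.0, -49.359, -0.382, -31.433, 0.013, 0.012, 0.0], 'ee_pos': [0.269, 0.591, 0.198], 'tcp_rot': [-0.0, 0.212, 0.977, -0.001], 'wrist_force': [-0.483, 0.322, 0.833], 'torque': [-0.026, -0.034, 0.049], 'grasp_force': 0.0, 'grip_width': 0.086}
top [[511.23036117   0.         319.31571456]
 [  0.         511.23036117 246.21634602]
 [  0.           0.           1.        ]] [[-0.025 -0.986  0.167  0.351]
 [-0.999  0.019 -0.033  0.007]
 [ 0.029 -0.167 -0.985  1.078]
 [ 0.     0.     0.     1.   ]]
side [[433.19699102   0.         317.18052936]
 [  0.         433.19699102 243.50372826]
 [  0.           0.           1.        ]] [[-0.714 -0.434  0.549  0.095]
 [-0.7    0.438 -0.565  0.412]
 [ 0.005 -0.787 -0.616  0.509]
 [ 0.     0.     0.     1.   ]]
```

View pics/top0.png

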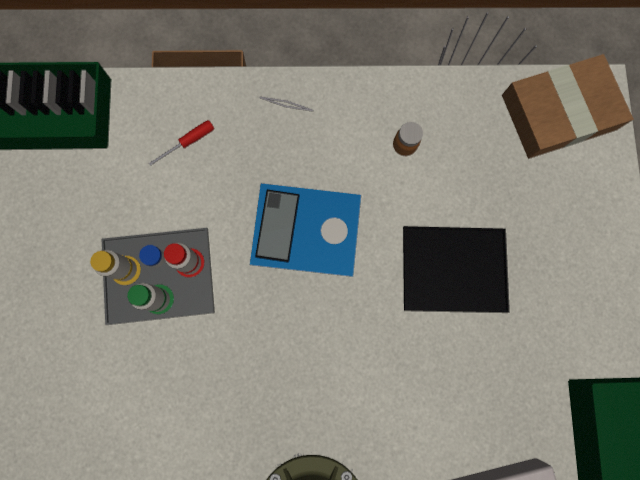

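View pics/side0.png

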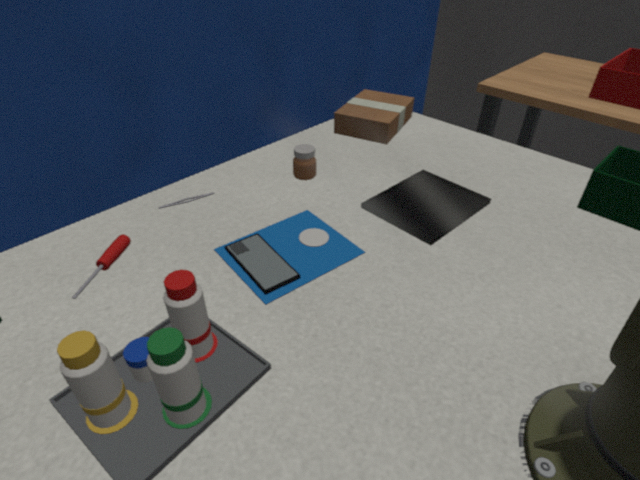

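Top view: caddy around (158,277), with caps yellow (102,261), red (177,254) and green (140,296), and the jar lid at (150,255). The spot is at (334,231), the phone at (278,226) and the tray at (456,269). The side view shows the same objects, with the spot at (314,237) and the caps at (82,347), (181,284) and (168,345).

```bash
cat > h.py <<'E'
import cv2,numpy as np
from scipy.optimize import least_squares
def load(f): return dict(np.load(f))
def rays(d,uv):
    uv=np.atleast_2d(np.asarray(uv,float)); T=d["cam_to_world"]
    r=np.c_[uv,np.ones(len(uv))]@np.linalg.inv(d["mtx"]).T@T[:3,:3].T
    return T[:3,3],r
def onz(d,uv,z):
    o,r=rays(d,uv); return (o+r*((z-o[2])/r[:,2])[:,None])[:,:2]
def tri(d1,a,d2,b):
    (o1,r1),(o2,r2)=rays(d1,a),rays(d2,b); r1,r2=r1[0],r2[0]
    s=np.linalg.lstsq(np.c_[r1,-r2],o2-o1,rcond=None)[0]
    p,q=o1+s[0]*r1,o2+s[1]*r2; return (p+q)/2,np.linalg.norm(p-q)
HS={"red":[(0,8),(172,180)],"yellow":[(17,33)],"green":[(50,85)],"blue":[(108,130)]}
def mask(im,c,smin=110,vmin=50):
    h=cv2.cvtColor(im,cv2.COLOR_BGR2HSV); m=0
    for a,b in HS[c]: m=m|cv2.inRange(h,(a,smin,vmin),(b,255,255))
    return m
def blobs(m,amin=15):
    n,l,st,c=cv2.connectedComponentsWithStats(m)
    return [(st[i,4],c[i].round(1),l==i,st[i,:4]) for i in np.argsort(-st[:,4]) if i and st[i,4]>=amin]
def circ(p,R=None):
    c0=p.mean(0)
    f=lambda x:np.hypot(*(p-x[:2]).T)-(R or x[2])
    s=least_squares(f,[*c0,R or .03],loss="soft_l1",f_scale=.002); return s.x,np.abs(s.fun).mean()
E
python3 - <<'E'
from h import *
for n in("top","side"):
    d=load(f"pics/{n}0.npz");im=d["pixels"]
    for c in HS:
        for a,ce,_,bb in blobs(mask(im,c)):print(n,c,a,ce,bb)
    g=cv2.cvtColor(im,cv2.COLOR_BGR2HSV)
    w=cv2.inRange(g,(0,0,190),(180,40,255))
    for a,ce,_,bb in blobs(w,150)[:5]:print(n,"white",a,ce,bb)
    k=cv2.inRange(g,(0,0,0),(180,255,35))
    for a,ce,_,bb in blobs(k,800)[:8]:print(n,"black",a,ce,bb)
d=load("pics/top0.npz")
print(onz(d,[[404,227],[505,229],[508,311],[404,310],[334,231],[103,237],[208,229],[213,314],[106,323],[278,226]],.01).round(3))
E
```

```text
top red 414 [196.  133.4] [179 121  35  27]
top red 372 [174.4 253.5] [164 243  22  22]
top red 204 [194.4 264.7] [177 248  27  29]
top yellow 400 [102.  261.1] [ 90 251  25  21]
top yellow 252 [130.1 272.4] [114 256  27  29]
top green 4086 [618.3 429.3] [593 383  47  97]
top green 2213 [ 49.2 121.8] [ 0 62 99 75]
top green 353 [138.1 294.8] [128 285  21  20]
top green 150 [165.3 298.9] [150 285  24  29]
top green 17 [ 8. 63.] [ 0 63 17  1]
top blue 360 [149.7 254.9] [139 245  22  21]
top black 8536 [454.8 269.2] [403 227 105  85]
top black 2956 [45.2 86.7] [ 0 64 96 52]
top black 2545 [587.2 425.8] [569 378  71 102]
top black 1971 [ 72.9 127. ] [  0  65 110  84]
side red 2175 [619.4  79.6] [589  48  51  62]
side red 773 [180.  284.6] [164 270  32  31]
side red 495 [113.5 251.2] [ 97 235  33  35]
side red 155 [208.7 349.8] [195 333  23  29]
side red 135 [199.9 337.2] [187 324  24  21]
side yellow 1192 [ 78.5 349.5] [ 58 331  42  38]
side yellow 750 [113.6 413.3] [ 83 384  55  50]
side green 995 [166.5 344.4] [147 328  38  37]
side green 394 [191.3 410.8] [163 388  48  40]
side green 59 [606.4 157.4] [594 146  25  24]
side blue 56412 [178.5  89.6] [  0   0 440 252]
side blue 579 [136.2 352.6] [123 337  26  31]
side black 3843 [613.4 423. ] [543 301  97 179]
side black 2277 [612.7 199.1] [579 171  61  59]
side black 1431 [412.6 213.2] [380 183  65  61]
side black 920 [624.  164.7] [600 147  40  37]
[[ 0.57  -0.211]
 [ 0.561 -0.43 ]
 [ 0.386 -0.421]
 [ 0.393 -0.202]
 [ 0.564 -0.06 ]
 [ 0.56   0.425]
 [ 0.573  0.207]
 [ 0.394  0.194]
 [ 0.381  0.411]
 [ 0.577  0.059]]
```

```bash
cat >> h.py <<'E'
def outer(d,m,z,R):
    """circle of radius R about the far boundary of a partly hidden disc mask"""
    cs,_=cv2.findContours(m.astype(np.uint8)*255,cv2.RETR_LIST,cv2.CHAIN_APPROX_NONE)
    p=onz(d,np.vstack(cs)[:,0],z); hull=cv2.convexHull(p.astype(np.float32))[:,0]
    x,e=circ(p if len(p)<8 else hull,R); k=np.abs(np.hypot(*(p-x[:2]).T)-R)<.0035
    x,e=circ(p[k],R); return x[:2],e
def tri3(d1,p1,d2,p2,z):
    o1,o2=d1["cam_to_world"][:3,3],d2["cam_to_world"][:3,3]
    r1,r2=np.r_[p1,z]-o1,np.r_[p2,z]-o2
    s=np.linalg.lstsq(np.c_[r1,-r2],o2-o1,rcond=None)[0]
    return ((o1+s[0]*r1+o2+s[1]*r2)/2).round(4)
E
python3 - <<'E'
from h import *
T,S=load("pics/top0.npz"),load("pics/side0.npz")
def sel(d,c,box,**k):
    m=mask(d["pixels"],c,**k);o=np.zeros_like(m);x0,y0,x1,y1=box;o[y0:y1,x0:x1]=m[y0:y1,x0:x1];return o>0
rb={"red":((177,243,210,285),(185,322,225,385)),"yellow":((112,252,145,290),(80,384,142,436)),"green":((149,280,180,320),(160,385,215,432))}
# exclude the caps via region; side band on body excluded by circle inliers
for c,(bt,bs) in rb.items():
    a,ea=outer(T,sel(T,c,bt),.006,.031);b,eb=outer(S,sel(S,c,bs),.006,.031)
    print(c,"ring top",a.round(4),round(ea,4),"side",b.round(4),round(eb,4),"tri",tri3(T,a,S,b,.006))
cb={"red":((160,240,190,268),(160,268,200,304)),"yellow":((88,248,118,275),(55,328,105,372)),"green":((125,282,152,308),(144,325,190,368)),"blue":((135,240,165,268),(118,330,160,372))}
for c,(bt,bs) in cb.items():
    u=np.argwhere(sel(T,c,bt)).mean(0)[::-1];v=np.argwhere(sel(S,c,bs)).mean(0)[::-1]
    print(c,"cap",u.round(1),v.round(1),*[np.round(x,4) for x in tri(T,u,S,v)])
def white(d,x,y):
    g=cv2.cvtColor(d["pixels"],cv2.COLOR_BGR2HSV);m=((g[...,1]<60)&(g[...,2]>120)).astype(np.uint8)
    n,l=cv2.connectedComponents(m);return l==l[y,x]
mt,ms=white(T,334,231),white(S,314,237);print(mt.sum(),ms.sum())
a,ea=outer(T,mt,.005,.029);b,eb=outer(S,ms,.005,.029)
print("spot",a,ea,b,eb,tri3(T,a,S,b,.005))
E
```

```text
red ring top [0.5048 0.2469] 0.0011 side [0.5027 0.2453] 0.0009 tri [0.5041 0.246  0.0056]
yellow ring top [0.4907 0.3785] 0.0011 side [0.4889 0.3766] 0.0009 tri [0.4901 0.3775 0.0057]
green ring top [0.4294 0.3098] 0.0012 side [0.4287 0.3065] 0.0011 tri [0.4283 0.308  0.0082]
red cap [174.4 253.5] [180.  284.6] [0.5029 0.2458 0.1251] 0.0028
yellow cap [102.  261.1] [ 78.5 349.5] [0.4915 0.379  0.125 ] 0.0025
green cap [138.1 294.8] [166.4 344.5] [0.4268 0.3091 0.1282] 0.0033
blue cap [149.7 254.9] [136.2 352.6] [0.5158 0.3185 0.0421] 0.0023
545 428
spot [ 0.56621695 -0.06051359] 0.0014651027822276603 [ 0.56390629 -0.06013902] 0.0013374470493628097 [ 0.5659 -0.0611  0.0036]
```

Everything agrees: rings about 6 mm up, caps about 0.125–0.128, spot 3.6 mm, ring spacings 132/98/93 mm. Next is to go above the red bottle with the closing axis along world x.

```bash
python3 -m crank '[[[0.029,-0.043,0],-8],[[0.029,-0.043,0],-8],[[0.029,-0.043,0],-8],[[0.029,-0.043,0],-8],[[0.029,-0.043,0],-8],[[0.029,-0.043,0],-8],[[0.03,-0.043,0],-8],[[0.03,-0.043,0],-8]]' 0.0854; python3 -m crank '[[[0,0,0],-1.5],[[0,0,0],0],[[0,0,0],0]]'; python3 - <<'E'
from plant import cams
import cv2,numpy as np
d=cams.get_image("wrist");cv2.imwrite("pics/w1.png",d["pixels"]);np.savez("pics/w1.npz",**d);print(d["cam_to_world"].round(3))
E
```

```text
clock: 1.1
ee_pos: [0.5042, 0.2459, 0.1989]
tcp_rot: [-0.0, 0.699, 0.715, -0.0]
wrist_force: [-0.1, -0.2, -0.1]
grip_width: 0.0852
grasp_force: 0.0
clock: 1.48
ee_pos: [0.5026, 0.249, 0.199]
tcp_rot: [-0.0, 0.706, 0.708, -0.0]
wrist_force: [-0.3, 0.4, 0.2]
grip_width: 0.0853
grasp_force: 0.0
[[ 1.     0.003  0.     0.502]
 [ 0.003 -0.956 -0.293  0.325]
 [-0.001  0.293 -0.956  0.375]
 [ 0.     0.     0.     1.   ]]
```

View pics/w1.png

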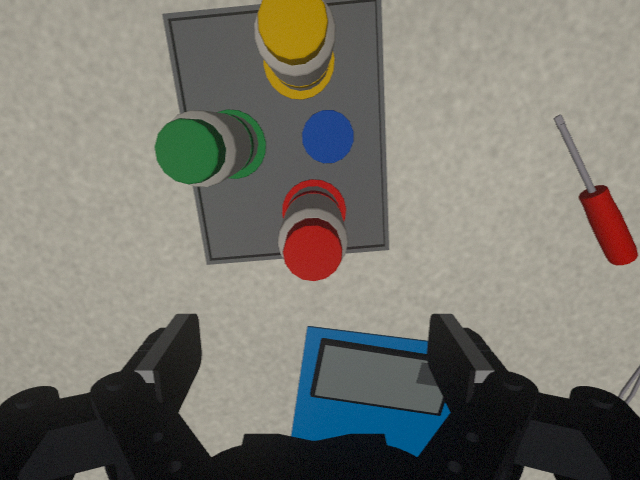

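The wrist view shows the red cap at (313,250), green (190,152), yellow (293,28) and the jar lid (328,136), with the finger midline near column 315. I'll refine the cap centres from this close view.

```bash
python3 - <<'E'
from h import *
d=load("pics/w1.npz")
for c,z,R in(("red",.136,.0195),("yellow",.136,.0195),("green",.136,.0195),("blue",.050,.021)):
    for a,ce,m,bb in blobs(mask(d["pixels"],c),800)[:3]:
        x,e=outer(d,m,z,R);x2,e2=outer(d,m,.006,.031);print(c,a,ce,"cap/lid",x.round(4),round(e,4),"| as ring",x2.round(4),round(e2,4))
E
```

```text
red 2905 [312.3 249.4] cap/lid [0.501  0.2483] 0.0009 | as ring [0.5004 0.2067] 0.0013
red 2511 [608.7 225.9] cap/lid [0.6894 0.264 ] 0.0018 | as ring [0.7928 0.2268] 0.0018
red 834 [315.2 194.6] cap/lid [0.5019 0.2742] 0.0006 | as ring [0.5016 0.2457] 0.0005
yellow 3800 [292.7  28.5] cap/lid [0.4899 0.3778] 0.0007 | as ring [0.4835 0.4078] 0.0014
yellow 981 [299.4  82.6] cap/lid [0.4927 0.3594] 0.0006 | as ring [0.4879 0.3792] 0.0005
green 3233 [187.  150.8] cap/lid [0.4259 0.3099] 0.0008 | as ring [0.3845 0.3019] 0.0022
blue 2165 [327.4 136.1] cap/lid [0.5126 0.3167] 0.0006 | as ring [0.5115 0.3244] 0.0012
```

```bash
python3 -m crank '[[[0,-0.002,-0.03],0],[[0,0,-0.035],0],[[0,0,-0.035],0],[[0,0,-0.02],0],[[0,0,-0.007],0],[[0,0,0],0]]'; python3 -m crank '[[[0,0,0],0],[[0,0,0],0],[[0,0,0],0],[[0,0,0],0],[[0,0,0],0],[[0,0,0],0]]' 0.03;  python3 -m crank '[[[0,0,0.015],0],[[0,0,0.03],0],[[0,0,0.045],0],[[0,0,0.05],0],[[0,0,0.04],0],[[0,0,0],0]]'
```

```text
clock: 2.28
ee_pos: [0.5035, 0.246, 0.0723]
tcp_rot: [0.0, 0.707, 0.708, -0.0]
wrist_force: [1.3, 0.6, -0.0]
grip_width: 0.0854
grasp_force: 0.0
clock: 3.02
ee_pos: [0.5042, 0.2462, 0.0739]
tcp_rot: [-0.0, 0.707, 0.707, 0.001]
wrist_force: [-2.5, -0.8, 5.5]
grip_width: 0.0456
grasp_force: 60.3
clock: 3.78
ee_pos: [0.5058, 0.2462, 0.257]
tcp_rot: [0.001, 0.707, 0.707, 0.004]
wrist_force: [0.6, -0.2, -2.4]
grip_width: 0.0452
grasp_force: 61.7
```

Grip width reads 45.6 mm on a 50 mm body, so I'll check the hold.

```bash
python3 - <<'E'
from plant import cams
import cv2,numpy as np
for n in("wrist","side"):
    d=cams.get_image(n);cv2.imwrite(f"pics/{n}2.png",d["pixels"]);np.savez(f"pics/{n}2.npz",**d)
a=cv2.imread("pics/wrist2.png");b=cv2.imread("pics/side2.png")
cv2.imwrite("pics/c2.png",np.hstack([a[100:480,130:520],b[100:480,0:400]]))
E
```

```text
(no output)
```

View pics/c2.png

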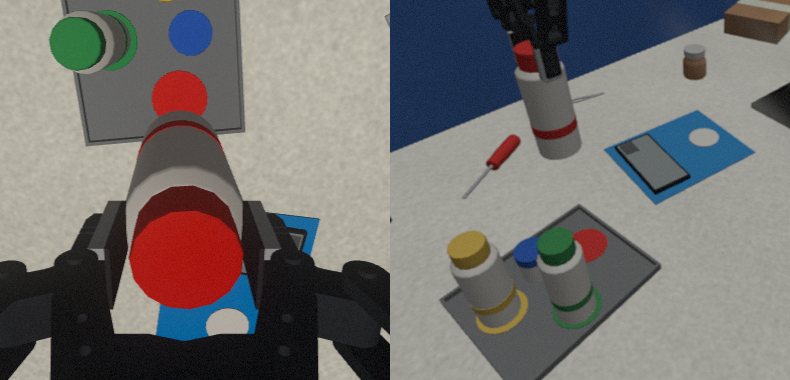

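Red is held well, gripped on the body and upright. Now I carry it to the far tray place.

```bash
python3 -m crank '[[[-0.001,-0.02,0],0],[[-0.002,-0.035,0],0],[[-0.003,-0.05,0],0],[[-0.003,-0.05,0],0],[[-0.003,-0.05,0],0],[[-0.003,-0.05,0],0],[[-0.003,-0.05,0],0],[[-0.003,-0.05,0],0]]'; python3 -m crank '[[[-0.003,-0.05,0],0],[[-0.003,-0.05,0],0],[[-0.003,-0.05,0],0],[[-0.003,-0.05,0],0],[[-0.002,-0.035,0],0],[[0,-0.02,0],0],[[0,-0.014,0],0],[[0,0,0],0]]'; python3 -m crank '[[[0,0,-0.03],0],[[0,0,-0.04],0],[[0,0,-0.04],0],[[0,0,-0.03],0],[[0,0,-0.02],0],[[0,0,0],0],[[0,0,0],0]]'
```

```text
clock: 4.88
ee_pos: [0.4807, -0.1125, 0.2509]
tcp_rot: [-0.001, 0.708, 0.707, -0.001]
wrist_force: [0.9, 0.8, -1.5]
grip_width: 0.0453
grasp_force: 61.7
clock: 5.88
ee_pos: [0.4672, -0.3795, 0.2515]
tcp_rot: [-0.001, 0.708, 0.706, -0.001]
wrist_force: [0.0, 0.3, -1.7]
grip_width: 0.0456
grasp_force: 61.7
clock: 6.75
ee_pos: [0.4695, -0.379, 0.0936]
tcp_rot: [0.001, 0.707, 0.707, 0.0]
wrist_force: [-0.1, -0.7, -1.4]
grip_width: 0.0451
grasp_force: 61.8
```

```bash
python3 -m crank '[[[0,0,-0.012],0],[[0,0,-0.006],0],[[0,0,-0.003],0],[[0,0,0],0],[[0,0,0],0]]'; python3 -m crank '[[[0,0,0],0],[[0,0,0],0],[[0,0,0],0],[[0,0,0],0],[[0,0,0],0]]' 0.0854;  python3 -m crank '[[[0,0,0.03],0],[[0,0,0.05],0],[[0,0,0.05],0],[[0,0,0.04],0],[[0,0,0],0]]'; python3 - <<'E'
from plant import cams,status
import cv2,numpy as np
for n in("top",):
    d=cams.get_image(n);cv2.imwrite(f"pics/{n}3.png",d["pixels"]);np.savez(f"pics/{n}3.npz",**d)
    cv2.imwrite("pics/c3.png",cv2.resize(d["pixels"][200:340,340:560],None,fx=2,fy=2))
E
```

```text
clock: 7.38
ee_pos: [0.4685, -0.3792, 0.0721]
tcp_rot: [0.0, 0.707, 0.707, -0.0]
wrist_force: [-2.9, 1.8, 6.0]
grip_width: 0.0458
grasp_force: 62.9
clock: 8.0
ee_pos: [0.4687, -0.3785, 0.0712]
tcp_rot: [0.0, 0.707, 0.707, 0.0]
wrist_force: [0.2, 0.1, 0.2]
grip_width: 0.0855
grasp_force: 0.0
clock: 8.62
ee_pos: [0.47, -0.3802, 0.2449]
tcp_rot: [0.003, 0.707, 0.707, 0.001]
wrist_force: [0.1, -0.8, 0.3]
grip_width: 0.0854
grasp_force: 0.0
```

View pics/c3.png

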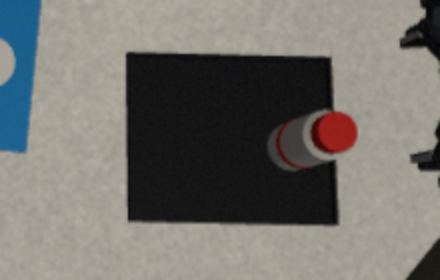

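Red stands in the tray at about (292,140) in the crop. Green is next.

```bash
python3 -m crank '[[[0,0.02,0],0],[[0,0.04,0],0],[[0,0.0575,0],0],[[0,0.0575,0],0],[[0,0.0575,0],0],[[0,0.0575,0],0],[[0,0.0575,0],0],[[0,0.0575,0],0]]'; python3 -m crank '[[[-0.006,0.0575,0],0],[[-0.006,0.0575,0],0],[[-0.006,0.0575,0],0],[[-0.006,0.0575,0],0],[[-0.006,0.0325,0],0],[[-0.006,0.02,0],0],[[-0.006,0,0],0],[[0,0,0],0]]'; python3 -m crank '[[[0,0,-0.03],0],[[0,0,-0.02],0],[[0,0,0],0],[[0,0,0],0]]'
```

```text
clock: 9.68
ee_pos: [0.4675, 0.0284, 0.2399]
tcp_rot: [-0.001, 0.707, 0.707, -0.001]
wrist_force: [1.3, -0.7, 0.2]
grip_width: 0.0855
grasp_force: 0.0
clock: 10.68
ee_pos: [0.4268, 0.3072, 0.2411]
tcp_rot: [0.0, 0.708, 0.706, -0.0]
wrist_force: [0.5, -0.0, 0.3]
grip_width: 0.0855
grasp_force: 0.0
clock: 11.18
ee_pos: [0.4276, 0.3083, 0.1924]
tcp_rot: [0.0, 0.708, 0.706, 0.001]
wrist_force: [-0.2, -0.6, -0.2]
grip_width: 0.0853
grasp_force: 0.0
```

```bash
python3 -m crank '[[[0,0,-0.035],0],[[0,0,-0.04],0],[[0,0,-0.03],0],[[0,0,-0.014],0],[[0,0,0],0]]'; python3 -m crank '[[[0,0,0],0],[[0,0,0],0],[[0,0,0],0],[[0,0,0],0],[[0,0,0],0],[[0,0,0],0]]' 0.03;  python3 -m crank '[[[0,0,0.015],0],[[0,0,0.03],0],[[0,0,0.045],0],[[0,0,0.05],0],[[0,0,0.04],0],[[0,0,0],0]]'
```

```text
clock: 11.8
ee_pos: [0.4269, 0.3089, 0.0725]
tcp_rot: [0.0, 0.707, 0.707, -0.0]
wrist_force: [-0.5, -0.1, -0.1]
grip_width: 0.0855
grasp_force: 0.0
clock: 12.55
ee_pos: [0.4272, 0.3099, 0.074]
tcp_rot: [-0.0, 0.707, 0.707, 0.001]
wrist_force: [-2.0, -1.5, 5.5]
grip_width: 0.0457
grasp_force: 60.4
clock: 13.3
ee_pos: [0.4284, 0.3101, 0.2568]
tcp_rot: [0.0, 0.707, 0.707, 0.004]
wrist_force: [0.1, 1.5, -4.2]
grip_width: 0.0451
grasp_force: 61.7
```

```bash
python3 -m crank '[[[0.006,-0.02,0],0],[[0.006,-0.035,0],0],[[0.006,-0.05,0],0],[[0.006,-0.05,0],0],[[0.006,-0.05,0],0],[[0.006,-0.05,0],0],[[0.006,-0.05,0],0],[[0.006,-0.05,0],0]]'; python3 -m crank '[[[0,-0.05,0],0],[[0,-0.05,0],0],[[0,-0.05,0],0],[[0,-0.05,0],0],[[0,-0.035,0],0],[[0,-0.02,0],0],[[0,-0.014,0],0],[[0,0,0],0]]'; python3 -m crank '[[[0,0,-0.03],0],[[0,0,-0.04],0],[[0,0,-0.04],0],[[0,0,-0.03],0],[[0,0,-0.02],0],[[0,0,0],0],[[0,0,0],0]]'
```

```text
clock: 14.3
ee_pos: [0.4728, -0.0494, 0.2504]
tcp_rot: [-0.001, 0.708, 0.707, -0.001]
wrist_force: [1.8, 0.4, -2.2]
grip_width: 0.0449
grasp_force: 61.7
clock: 15.3
ee_pos: [0.4719, -0.317, 0.2506]
tcp_rot: [-0.001, 0.709, 0.705, -0.001]
wrist_force: [-0.7, -0.9, -2.2]
grip_width: 0.0449
grasp_force: 61.7
clock: 16.18
ee_pos: [0.4753, -0.3155, 0.0933]
tcp_rot: [0.001, 0.707, 0.707, 0.0]
wrist_force: [0.5, -0.0, -1.6]
grip_width: 0.0449
grasp_force: 62.0
```

```bash
python3 -m crank '[[[0,0,-0.012],0],[[0,0,-0.006],0],[[0,0,-0.003],0],[[0,0,0],0],[[0,0,0],0]]'; python3 -m crank '[[[0,0,0],0],[[0,0,0],0],[[0,0,0],0],[[0,0,0],0],[[0,0,0],0]]' 0.0854;  python3 -m crank '[[[0,0,0.03],0],[[0,0,0.05],0],[[0,0,0.05],0],[[0,0,0.04],0],[[0,0,0],0]]'; python3 -m crank '[[[0.001,0.02,0],0],[[0.001,0.04,0],0],[[0.001,0.0575,0],0],[[0.001,0.0575,0],0],[[0.001,0.0575,0],0],[[0.001,0.0575,0],0],[[0.001,0.0575,0],0],[[0.001,0.0575,0],0]]'; python3 -m crank '[[[0.001,0.0575,0],0],[[0.001,0.0575,0],0],[[0.001,0.0575,0],0],[[0.001,0.0575,0],0],[[0.001,0.0375,0],0],[[0.001,0.02,0],0],[[0,0,-0.03],0],[[0,0,-0.02],0]]'; python3 -m crank '[[[0,0,0],0],[[0,0,0],0]]'
```

```text
clock: 16.8
ee_pos: [0.4745, -0.3158, 0.0722]
tcp_rot: [0.0, 0.707, 0.707, -0.0]
wrist_force: [-3.2, 0.6, 5.3]
grip_width: 0.0451
grasp_force: 63.6
clock: 17.42
ee_pos: [0.4747, -0.3151, 0.0712]
tcp_rot: [0.0, 0.707, 0.707, -0.0]
wrist_force: [-0.2, -0.2, -0.4]
grip_width: 0.0854
grasp_force: 0.0
clock: 18.05
ee_pos: [0.4763, -0.3165, 0.2447]
tcp_rot: [0.003, 0.707, 0.707, 0.001]
wrist_force: [-0.7, -0.2, 0.2]
grip_width: 0.0854
grasp_force: 0.0
clock: 19.05
ee_pos: [0.4819, 0.0917, 0.2403]
tcp_rot: [-0.0, 0.707, 0.707, -0.0]
wrist_force: [0.5, -0.7, 0.6]
grip_width: 0.0854
grasp_force: 0.0
clock: 20.05
ee_pos: [0.4887, 0.3759, 0.1893]
tcp_rot: [0.0, 0.708, 0.707, -0.001]
wrist_force: [0.4, 0.8, 0.3]
grip_width: 0.0852
grasp_force: 0.0
clock: 20.3
ee_pos: [0.4894, 0.3769, 0.1921]
tcp_rot: [0.0, 0.708, 0.707, 0.0]
wrist_force: [-0.5, -0.5, 0.2]
grip_width: 0.0851
grasp_force: 0.0
```

```bash
python3 -m crank '[[[0,0.001,-0.035],0],[[0,0,-0.04],0],[[0,0,-0.03],0],[[0,0,-0.014],0],[[0,0,0],0]]'; python3 -m crank '[[[0,0,0],0],[[0,0,0],0],[[0,0,0],0],[[0,0,0],0],[[0,0,0],0],[[0,0,0],0]]' 0.03;  python3 -m crank '[[[0,0,0.015],0],[[0,0,0.03],0],[[0,0,0.045],0],[[0,0,0.05],0],[[0,0,0.04],0],[[0,0,0],0]]'
```

```text
clock: 20.92
ee_pos: [0.4889, 0.3784, 0.0725]
tcp_rot: [0.0, 0.707, 0.707, -0.0]
wrist_force: [-0.5, -0.8, 0.1]
grip_width: 0.0856
grasp_force: 0.0
clock: 21.68
ee_pos: [0.4902, 0.3793, 0.0743]
tcp_rot: [0.0, 0.707, 0.707, 0.002]
wrist_force: [0.7, -0.0, 7.2]
grip_width: 0.045
grasp_force: 60.6
clock: 22.42
ee_pos: [0.4901, 0.3794, 0.2565]
tcp_rot: [0.0, 0.707, 0.707, 0.003]
wrist_force: [0.1, -0.0, -2.1]
grip_width: 0.045
grasp_force: 61.9
```

```bash
python3 -m crank '[[[-0.001,-0.02,0],0],[[-0.001,-0.035,0],0],[[-0.001,-0.05,0],0],[[-0.001,-0.05,0],0],[[-0.001,-0.05,0],0],[[-0.001,-0.05,0],0],[[-0.001,-0.05,0],0],[[-0.001,-0.05,0],0]]'; python3 -m crank '[[[-0.001,-0.05,0],0],[[-0.001,-0.05,0],0],[[-0.001,-0.05,0],0],[[0,-0.05,0],0],[[0,-0.035,0],0],[[0,-0.02,0],0],[[0,-0.022,0],0],[[0,0,0],0]]'; python3 -m crank '[[[0,0,-0.03],0],[[0,0,-0.04],0],[[0,0,-0.04],0],[[0,0,-0.03],0],[[0,0,-0.02],0],[[0,0,0],0],[[0,0,0],0]]'
```

```text
clock: 23.42
ee_pos: [0.4783, 0.0203, 0.2499]
tcp_rot: [-0.001, 0.707, 0.707, -0.002]
wrist_force: [1.0, -0.8, -2.7]
grip_width: 0.0446
grasp_force: 61.7
clock: 24.42
ee_pos: [0.4746, -0.2558, 0.2503]
tcp_rot: [-0.002, 0.709, 0.705, -0.001]
wrist_force: [0.7, -0.2, -2.1]
grip_width: 0.0449
grasp_force: 60.5
clock: 25.3
ee_pos: [0.4784, -0.2538, 0.0932]
tcp_rot: [0.001, 0.707, 0.707, 0.0]
wrist_force: [0.1, 0.6, -2.8]
grip_width: 0.045
grasp_force: 60.5
```

```bash
python3 -m crank '[[[0,0,-0.012],0],[[0,0,-0.006],0],[[0,0,-0.003],0],[[0,0,0],0],[[0,0,0],0]]'; python3 -m crank '[[[0,0,0],0],[[0,0,0],0],[[0,0,0],0],[[0,0,0],0],[[0,0,0],0]]' 0.0854;  python3 -m crank '[[[0,0,0.03],0],[[0,0,0.05],0],[[0,0,0.05],0],[[0,0,0.04],0],[[0,0,0],0]]'; python3 -m crank '[[[0.003,0.02,0],0],[[0.003,0.04,0],0],[[0.003,0.0575,0],0],[[0.003,0.0575,0],0],[[0.003,0.0575,0],0],[[0.003,0.0575,0],0],[[0.003,0.0575,0],0],[[0.003,0.0575,0],0]]'; python3 -m crank '[[[0.003,0.0575,0],0],[[0.003,0.0575,0],0],[[0.003,0.04,0],0],[[0.003,0.012,0],0],[[0,0,-0.03],0],[[0,0,-0.02],0],[[0,0,0],0],[[0,0,0],0]]'; python3 - <<'E'
from plant import cams
from h import *
D={}
for n in("wrist","top"):
    d=D[n]=cams.get_image(n);np.savez(f"pics/{n}4.npz",**d)
cv2.imwrite("pics/c4.png",np.hstack([cv2.resize(D["wrist"]["pixels"],(400,300)),D["top"]["pixels"][190:340,340:560].repeat(2,0)[:,:].repeat(2,1)[:300,:400]]))
w=D["wrist"]
for c,z,R in(("red",.006,.031),("yellow",.006,.031),("green",.006,.031),("blue",.050,.021)):
    for a,ce,m,bb in blobs(mask(w["pixels"],c),800)[:2]:
        x,e=outer(w,m,z,R);print(c,a,ce,x.round(4),round(e,4))
E
```

```text
clock: 25.92
ee_pos: [0.478, -0.2543, 0.0725]
tcp_rot: [0.0, 0.707, 0.707, 0.0]
wrist_force: [-2.5, 0.1, 5.9]
grip_width: 0.0446
grasp_force: 63.2
clock: 26.55
ee_pos: [0.4777, -0.2536, 0.0712]
tcp_rot: [0.0, 0.707, 0.707, -0.0]
wrist_force: [-0.7, 0.1, -0.2]
grip_width: 0.0854
grasp_force: 0.0
clock: 27.18
ee_pos: [0.4795, -0.2547, 0.2445]
tcp_rot: [0.003, 0.707, 0.707, 0.002]
wrist_force: [-0.3, -0.8, -0.7]
grip_width: 0.0856
grasp_force: 0.0
clock: 28.18
ee_pos: [0.501, 0.1531, 0.2401]
tcp_rot: [-0.0, 0.707, 0.707, -0.001]
wrist_force: [0.2, -0.1, -0.1]
grip_width: 0.085
grasp_force: 0.0
clock: 29.18
ee_pos: [0.5144, 0.3177, 0.192]
tcp_rot: [0.0, 0.708, 0.707, 0.0]
wrist_force: [-0.5, -1.0, 0.7]
grip_width: 0.0852
grasp_force: 0.0
red 2798 [301.7 279.4] [0.5016 0.2463] 0.0005
red 2156 [586.6 294.1] [0.7961 0.2248] 0.0017
yellow 3821 [285.1 142.7] [0.488  0.3784] 0.0005
green 3157 [222.1 219. ] [0.4264 0.3083] 0.0009
blue 1951 [312.4 220.7] [0.5125 0.3173] 0.0004
```

View pics/c4.png

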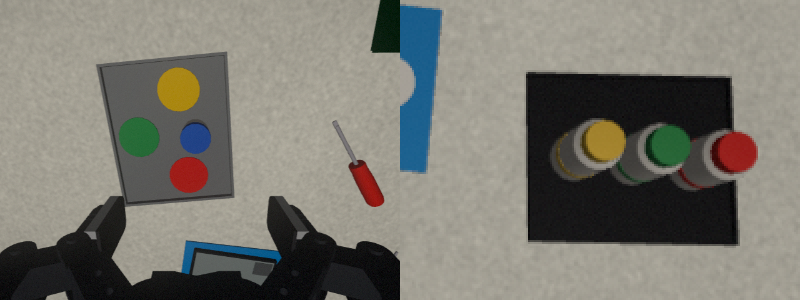

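All three bottles stand in the tray. The caddy discs and the jar are in clear view, and the jar at (0.513,0.317) has not shifted. I grasp it with a reduced opening.

```bash
python3 -m crank '[[[-0.001,0,-0.035],0],[[0,0,-0.045],0],[[0,0,-0.045],0],[[0,0,-0.03],0],[[0,0,-0.016],0],[[0,0,-0.005],0],[[0,0,0],0]]' 0.066; python3 -m crank '[[[0,0,0],0],[[0,0,0],0],[[0,0,0],0],[[0,0,0],0],[[0,0,0],0],[[0,0,0],0]]' 0.025;  python3 -m crank '[[[0,0,0.015],0],[[0,0,0.03],0],[[0,0,0.045],0],[[0,0,0.03],0],[[0,0,0],0]]'
```

```text
clock: 30.15
ee_pos: [0.5135, 0.3189, 0.0163]
tcp_rot: [0.0, 0.707, 0.707, 0.001]
wrist_force: [-0.3, -0.2, 0.5]
grip_width: 0.0658
grasp_force: 0.0
clock: 30.9
ee_pos: [0.5113, 0.3197, 0.0179]
tcp_rot: [-0.002, 0.707, 0.707, -0.0]
wrist_force: [-7.7, -1.9, 14.8]
grip_width: 0.0248
grasp_force: 7.1
clock: 31.52
ee_pos: [0.5152, 0.3195, 0.1393]
tcp_rot: [0.001, 0.707, 0.707, 0.004]
wrist_force: [-0.3, -0.0, -0.3]
grip_width: 0.0254
grasp_force: 0.0
```

The jar was not gripped: the fingers closed to the set 25 mm with no force. I'll look.

```bash
python3 - <<'E'
from plant import cams,status
from h import *
D={}
for n in("wrist","side"):
    d=D[n]=cams.get_image(n);np.savez(f"pics/{n}5.npz",**d)
w=D["wrist"]
cv2.imwrite("pics/c5.png",np.hstack([cv2.resize(w["pixels"],(400,300)),cv2.resize(D["side"]["pixels"],(400,300))]))
for c,z,R in(("blue",.050,.021),):
    for a,ce,m,bb in blobs(mask(w["pixels"],c),800)[:2]:
        x,e=outer(w,m,z,R);print(c,a,ce,bb,x.round(4),round(e,4))
E
```

```text
blue 2710 [311.7 240.3] [283 211  58  59] [0.5136 0.3176] 0.0005
```

View pics/c5.png

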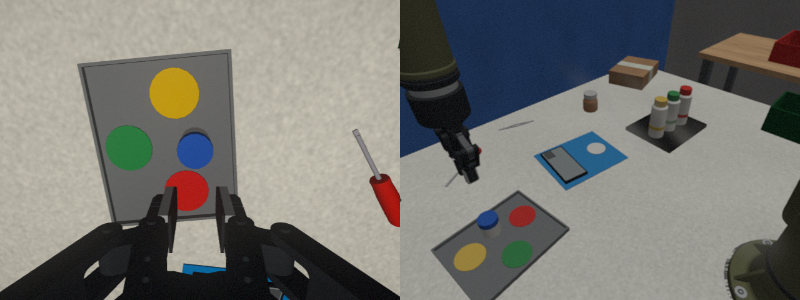

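The jar still stands where it was, at lid (311,240) in the wrist view. It looks as if the fingertips sit higher than TCP implies, so I'll check by drawing TCP and points 10/20/30 mm behind it into both views.

```bash
python3 - <<'E'
from h import *
from plant import status
s=status.sense();p=np.array(s["ee_pos"]);print(p,s["grip_width"])
out=[]
for n in("wrist5","side5"):
    d=load(f"pics/{n}.npz");im=d["pixels"].copy();T=np.linalg.inv(d["cam_to_world"])
    for k,col in((0,(0,0,255)),(.01,(0,255,0)),(.02,(255,255,0)),(.03,(255,0,255))):
        q=T[:3,:3]@(p+[0,0,k])+T[:3,3];q=d["mtx"]@(q/q[2]);print(n,k,q[:2].round())
        cv2.circle(im,tuple(q[:2].round().astype(int)),2,col,-1)
        if k==0:c=q[:2].astype(int)
    y0=min(max(c[1]-110,0),340);x0=max(c[0]-100,0)
    out.append(cv2.resize(im[y0:y0+140,x0:x0+200],(400,280)))
cv2.imwrite("pics/c6.png",np.hstack(out))
E
```

```text
[0.51288377 0.31842005 0.13563314] 0.025026156973510096
wrist5 0 [310. 287.]
wrist5 0.01 [310. 295.]
wrist5 0.02 [310. 304.]
wrist5 0.03 [310. 315.]
side5 0 [119. 304.]
side5 0.01 [116. 298.]
side5 0.02 [114. 292.]
side5 0.03 [111. 286.]
```

View pics/c6.png

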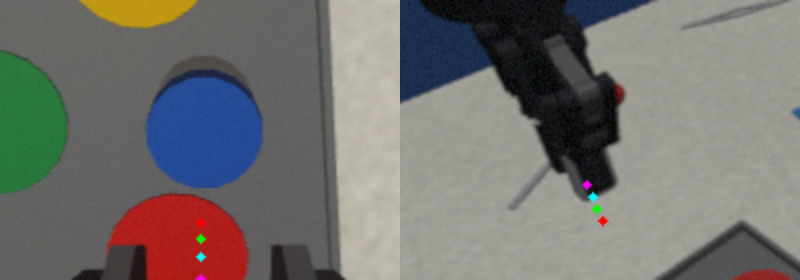

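Side view: the real fingertips lie about 18–20 mm behind the reported TCP, so the first grasp only caught the lid's upper edge. Retry about 15 mm lower, watching the force.

```bash
python3 -m crank '[[[0,0,0],0],[[0,0,-0.03],0],[[0,0,-0.04],0],[[0,0,-0.035],0],[[0,0,-0.018],0],[[0,0,-0.005],0],[[0,0,0],0]]' 0.066; python3 -m crank '[[[0,0,-0.004],0],[[0,0,-0.003],0],[[0,0,0],0]]'; python3 -m crank '[[[0,0,0],0],[[0,0,0],0],[[0,0,0],0],[[0,0,0],0],[[0,0,0],0],[[0,0,0],0]]' 0.02
```

```text
clock: 32.5
ee_pos: [0.5132, 0.3187, 0.0078]
tcp_rot: [0.0, 0.707, 0.707, 0.0]
wrist_force: [0.6, 0.1, 0.6]
grip_width: 0.0659
grasp_force: 0.0
clock: 32.88
ee_pos: [0.5126, 0.3185, 0.0003]
tcp_rot: [0.0, 0.707, 0.707, 0.0]
wrist_force: [0.4, 0.4, 0.3]
grip_width: 0.0657
grasp_force: 0.0
clock: 33.62
ee_pos: [0.5132, 0.3188, 0.0009]
tcp_rot: [0.0, 0.707, 0.707, 0.001]
wrist_force: [0.5, -0.4, 5.5]
grip_width: 0.0396
grasp_force: 60.7
```

```bash
python3 -m crank '[[[0,0,0.015],0],[[0,0,0.035],0],[[0,0,0.04],0],[[0,0,0.03],0],[[0,0,0],0]]'; python3 -m crank '[[[0.004,-0.015,0],0],[[0.005,-0.035,0],0],[[0.005,-0.045,0],0],[[0.006,-0.05,0],0],[[0.006,-0.05,0],0],[[0.006,-0.05,0],0],[[0.006,-0.05,0],0],[[0.005,-0.04,0],0]]'; python3 -m crank '[[[0.005,-0.03,0],0],[[0.004,-0.013,0],0],[[0,0,-0.03],0],[[0,0,-0.02],0],[[0,0,0],0],[[0,0,0],0]]'; python3 - <<'E'
from plant import cams,status
from h import *
print(status.sense()["ee_pos"])
D={}
for n in("wrist","top"):
    d=D[n]=cams.get_image(n);np.savez(f"pics/{n}7.npz",**d)
cv2.imwrite("pics/c7.png",np.hstack([cv2.resize(D["wrist"]["pixels"],(400,300)),cv2.resize(D["top"]["pixels"][150:300,230:430],(400,300))]))
E
```

```text
clock: 34.25
ee_pos: [0.5142, 0.3193, 0.1233]
tcp_rot: [0.0, 0.707, 0.707, 0.003]
wrist_force: [-0.7, -1.1, -0.8]
grip_width: 0.0398
grasp_force: 60.5
clock: 35.25
ee_pos: [0.5539, -0.0205, 0.1186]
tcp_rot: [-0.001, 0.708, 0.706, -0.002]
wrist_force: [0.9, 0.4, -1.0]
grip_width: 0.0398
grasp_force: 60.5
clock: 36.0
ee_pos: [0.5649, -0.0593, 0.0706]
tcp_rot: [0.0, 0.707, 0.707, 0.0]
wrist_force: [0.2, -0.3, -0.5]
grip_width: 0.0394
grasp_force: 60.6
[ 0.56490886 -0.05928532  0.07055373]
```

View pics/c7.png

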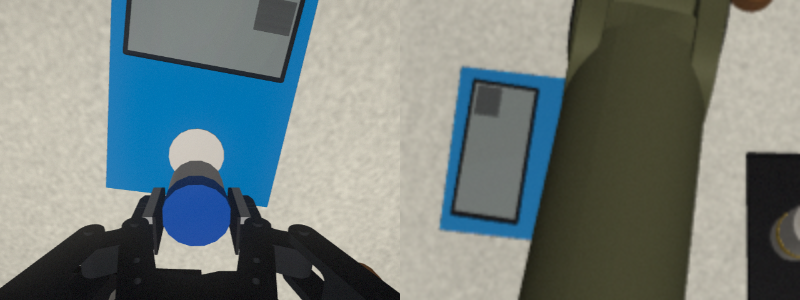

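The jar is held with its lid at about (196,215) in the crop and the spot visible ahead at (196,155). Now I fit both in the same wrist view.

```bash
python3 - <<'E'
from h import *
d=load("pics/wrist7.npz");im=d["pixels"]
m=[b for b in blobs(mask(im,"blue",smin=150)) if b[0]>800]
for a,ce,mm,bb in m[:3]:
    for z in(.116,.119,.122):
        x,e=outer(d,mm,z,.021);print(a,ce,bb,z,x.round(4),round(e,4))
g=cv2.cvtColor(im,cv2.COLOR_BGR2HSV);w=((g[...,1]<60)&(g[...,2]>150)).astype(np.uint8)
w[:200]=0;w[280:]=0;w[:,:260]=0;w[:,370:]=0
for a,ce,mm,bb in blobs(w,200)[:2]:
    cs,_=cv2.findContours(mm.astype(np.uint8),0,1);c=cs[0][:,0];c=c[c[:,1]<250]
    x,e=circ(onz(d,c,.005),.029);print("spot",a,ce,bb,x.round(4),round(e,4))
E
```

```text
9781 [313.8 338.1] [259 282 111 112] 0.116 [ 0.5641 -0.0607] 0.0013
9781 [313.8 338.1] [259 282 111 112] 0.119 [ 0.5641 -0.0593] 0.0012
9781 [313.8 338.1] [259 282 111 112] 0.122 [ 0.564  -0.0578] 0.001
spot 4206 [313.7 237.9] [270 206  88  68] [ 0.5642 -0.0609  0.029 ] 0.0003
```

```bash
python3 -m crank '[[[0,-0.001,-0.02],0],[[0,0,-0.025],0],[[0,0,-0.015],0],[[0,0,-0.006],0],[[0,0,-0.002],0],[[0,0,0],0],[[0,0,0],0]]'; python3 -m crank '[[[0,0,-0.0005],0],[[0,0,0],0]]' ; python3 -m crank '[[[0,0,0],0],[[0,0,0],0],[[0,0,0],0],[[0,0,0],0],[[0,0,0],0],[[0,0,0],0]]' 0.07;  python3 -m crank '[[[0,0,0.015],0],[[0,0,0.04],0],[[0,0,0.05],0],[[0,0,0.05],0],[[0,0,0.04],0],[[0,0,0.025],0],[[0,0,0],0],[[0,0,0],0]]'; python3 - <<'E'
from plant import cams
from h import *
d=cams.get_image("wrist");np.savez("pics/w8.npz",**d);im=d["pixels"]
cv2.imwrite("pics/c8.png",cv2.resize(im,(480,360)))
m=[b for b in blobs(mask(im,"blue",smin=150)) if b[0]>300]
for a,ce,mm,bb in m[:3]:
    x,e=outer(d,mm,.051,.021);print(a,ce,bb,x.round(4),round(e,4))
E
```

```text
clock: 36.98
ee_pos: [0.5653, -0.0606, 0.0029]
tcp_rot: [0.0, 0.707, 0.707, 0.001]
wrist_force: [0.5, 0.2, -1.2]
grip_width: 0.0395
grasp_force: 60.6
clock: 37.22
ee_pos: [0.5648, -0.0605, 0.0019]
tcp_rot: [0.0, 0.707, 0.707, 0.0]
wrist_force: [0.1, 0.9, -1.2]
grip_width: 0.0396
grasp_force: 60.6
clock: 37.98
ee_pos: [0.5647, -0.0606, 0.0017]
tcp_rot: [0.0, 0.707, 0.707, 0.0]
wrist_force: [0.1, 0.7, -0.7]
grip_width: 0.0701
grasp_force: 0.0
clock: 38.98
ee_pos: [0.5642, -0.0606, 0.2212]
tcp_rot: [-0.0, 0.707, 0.707, -0.0]
wrist_force: [-0.2, 0.4, -0.8]
grip_width: 0.0701
grasp_force: 0.0
1608 [314.7 214. ] [293 191  44  46] [ 0.5641 -0.0615] 0.0007
```

View pics/c8.png

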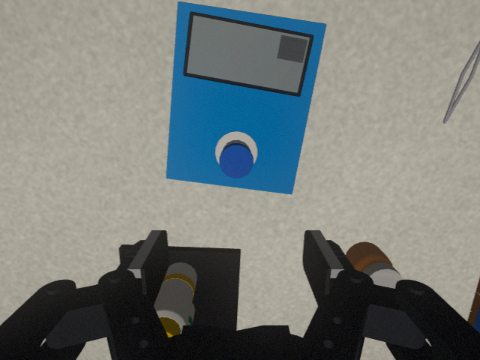

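The jar stands centred on the disc (offset under 1 mm) and the phone is untouched. Bottles go back now, yellow first.

```bash
python3 -m crank '[[[-0.0145,-0.0195,0],0],[[-0.0145,-0.036,0],0],[[-0.0145,-0.046,0],0],[[-0.0145,-0.046,0],0],[[-0.0145,-0.029,0],0],[[-0.014,-0.017,0],0],[[0,0,0],0],[[0,0,0],0]]' 0.0854; python3 - <<'E'
from plant import cams
from h import *
d=cams.get_image("side");np.savez("pics/s9.npz",**d)
d=cams.get_image("wrist");np.savez("pics/w9.npz",**d);im=d["pixels"]
for c in("red","yellow","green"):
  for a,ce,m,bb in blobs(mask(im,c),700)[:2]:
    x,e=outer(d,m,.134,.0195);print(c,a,ce,bb,x.round(4),round(e,4))
E
```

```text
clock: 40.02
ee_pos: [0.4788, -0.2524, 0.2215]
tcp_rot: [-0.0, 0.706, 0.708, 0.0]
wrist_force: [0.8, -0.5, 0.6]
grip_width: 0.0853
grasp_force: 0.0
red 2103 [297.6 384. ] [274 357  47  55] [ 0.4657 -0.3734] 0.0014
yellow 2465 [314.1 238.2] [288 209  54  58] [ 0.4786 -0.2525] 0.0008
green 2143 [306.3 315.6] [281 287  51  56] [ 0.4727 -0.3129] 0.0015
```

```bash
python3 -m crank '[[[0,0,-0.035],0],[[0,0,-0.045],0],[[0,0,-0.04],0],[[0,0,-0.022],0],[[0,0,-0.008],0],[[0,0,0],0]]'; python3 -m crank '[[[0,0,0],0],[[0,0,0],0],[[0,0,0],0],[[0,0,0],0],[[0,0,0],0],[[0,0,0],0]]' 0.03;  python3 -m crank '[[[0,0,0.015],0],[[0,0,0.03],0],[[0,0,0.045],0],[[0,0,0.05],0],[[0,0,0.04],0],[[0,0,0],0]]'; python3 -m crank '[[[0.001,0.02,0],0],[[0.001,0.035,0],0],[[0.001,0.05,0],0],[[0.001,0.05,0],0],[[0.001,0.05,0],0],[[0.001,0.05,0],0],[[0.001,0.05,0],0],[[0.001,0.05,0],0]]'; python3 -m crank '[[[0.001,0.05,0],0],[[0.001,0.05,0],0],[[0,0.05,0],0],[[0,0.05,0],0],[[0,0.035,0],0],[[0,0.02,0],0],[[0,0.021,0],0],[[0,0,0],0]]'; python3 -m crank '[[[0,0,-0.03],0],[[0,0,-0.04],0],[[0,0,-0.04],0],[[0,0,-0.03],0],[[0,0,-0.015],0],[[0,0,0],0],[[0,0,0],0],[[0,0,0],0]]'
```

```text
clock: 40.88
ee_pos: [0.4786, -0.2535, 0.0718]
tcp_rot: [-0.0, 0.707, 0.707, -0.0]
wrist_force: [-0.6, 0.3, 0.8]
grip_width: 0.085
grasp_force: 0.0
clock: 41.62
ee_pos: [0.4793, -0.2543, 0.0733]
tcp_rot: [0.001, 0.707, 0.707, 0.001]
wrist_force: [-0.8, 0.3, 6.2]
grip_width: 0.0439
grasp_force: 57.2
clock: 42.38
ee_pos: [0.4797, -0.2554, 0.2556]
tcp_rot: [0.003, 0.707, 0.707, 0.002]
wrist_force: [0.4, -1.0, -2.3]
grip_width: 0.044
grasp_force: 57.0
clock: 43.38
ee_pos: [0.4851, 0.1021, 0.2505]
tcp_rot: [-0.0, 0.707, 0.707, -0.001]
wrist_force: [0.7, -0.4, -2.5]
grip_width: 0.0438
grasp_force: 57.1
clock: 44.38
ee_pos: [0.4876, 0.3779, 0.2511]
tcp_rot: [-0.0, 0.707, 0.708, -0.0]
wrist_force: [-0.3, -0.3, -2.0]
grip_width: 0.0438
grasp_force: 56.9
clock: 45.38
ee_pos: [0.4891, 0.3776, 0.0984]
tcp_rot: [0.0, 0.707, 0.707, 0.001]
wrist_force: [-0.2, -0.1, -1.8]
grip_width: 0.0442
grasp_force: 57.2
```

```bash
python3 -m crank '[[[0,0,-0.013],0],[[0,0,-0.007],0],[[0,0,-0.003],0],[[0,0,-0.001],0],[[0,0,0],0],[[0,0,0],0]]'; python3 -m crank '[[[0,0,0],0],[[0,0,0],0],[[0,0,0],0],[[0,0,0],0],[[0,0,0],0]]' 0.0854;  python3 -m crank '[[[0,0,0.03],0],[[0,0,0.05],0],[[0,0,0.05],0],[[0,0,0.04],0],[[0,0,0],0],[[0,0,0],0]]'; python3 - <<'E'
from plant import cams
from h import *
d=cams.get_image("wrist");np.savez("pics/w10.npz",**d);im=d["pixels"]
for c in("red","yellow","green"):
  for a,ce,m,bb in blobs(mask(im,c),700)[:2]:
    x,e=outer(d,m,.136,.0195);x2,e2=outer(d,m,.006,.031);print(c,a,ce,"cap",x.round(4),round(e,4),"disc",x2.round(4),round(e2,4))
E
```

```text
clock: 46.12
ee_pos: [0.4882, 0.3778, 0.0757]
tcp_rot: [-0.001, 0.707, 0.707, 0.001]
wrist_force: [-4.5, -3.1, 14.2]
grip_width: 0.044
grasp_force: 62.2
clock: 46.75
ee_pos: [0.4882, 0.3769, 0.0726]
tcp_rot: [0.0, 0.707, 0.707, -0.0]
wrist_force: [-0.6, -0.5, -0.1]
grip_width: 0.0855
grasp_force: 0.0
clock: 47.5
ee_pos: [0.4879, 0.3767, 0.242]
tcp_rot: [-0.0, 0.707, 0.707, -0.0]
wrist_force: [-0.1, -0.1, 0.4]
grip_width: 0.0854
grasp_force: 0.0
red 2000 [326.4 310.2] cap [0.4971 0.3113] 0.0013 disc [0.5016 0.2461] 0.0006
red 1519 [570.4 323.6] cap [0.6996 0.2972] 0.0018 disc [0.7955 0.2259] 0.0017
yellow 2159 [313.7 229.9] cap [0.4871 0.3776] 0.0007 disc [0.4841 0.3432] 0.0013
yellow 794 [316.2 184.1] cap [0.488  0.4032] 0.0009 disc [0.4881 0.3776] 0.0005
green 2200 [259.7 260. ] cap [0.4456 0.3538] 0.001 disc [0.4264 0.3082] 0.001
```

Yellow stands within 1–2 mm of its disc centre. Green next.

```bash
python3 -m crank '[[[-0.001,-0.02,0],0],[[-0.001,-0.04,0],0],[[-0.001,-0.0575,0],0],[[-0.001,-0.0575,0],0],[[-0.001,-0.0575,0],0],[[-0.001,-0.0575,0],0],[[-0.001,-0.0575,0],0],[[-0.001,-0.0575,0],0]]'; python3 -m crank '[[[-0.001,-0.0575,0],0],[[-0.001,-0.0575,0],0],[[-0.001,-0.0575,0],0],[[-0.001,-0.0575,0],0],[[-0.001,-0.037,0],0],[[-0.001,-0.02,0],0],[[0,0,0],0],[[0,0,0],0]]'; python3 -m crank '[[[0,0,-0.035],0],[[0,0,-0.04],0],[[0,0,-0.01],0],[[0,0,0],0],[[0,0,0],0]]'
```

```text
clock: 48.55
ee_pos: [0.4786, -0.0312, 0.2418]
tcp_rot: [-0.001, 0.708, 0.707, -0.0]
wrist_force: [0.9, 0.7, 0.1]
grip_width: 0.0851
grasp_force: 0.0
clock: 49.55
ee_pos: [0.4736, -0.3142, 0.2421]
tcp_rot: [-0.001, 0.707, 0.707, 0.0]
wrist_force: [0.7, 0.1, 0.7]
grip_width: 0.0855
grasp_force: 0.0
clock: 50.18
ee_pos: [0.4752, -0.3154, 0.1594]
tcp_rot: [0.001, 0.707, 0.707, 0.001]
wrist_force: [-0.2, -0.2, -0.2]
grip_width: 0.0854
grasp_force: 0.0
```

```bash
python3 -m crank '[[[0,0,-0.035],0],[[0,0,-0.03],0],[[0,0,-0.017],0],[[0,0,-0.005],0],[[0,0,0],0]]'; python3 -m crank '[[[0,0,0],0],[[0,0,0],0],[[0,0,0],0],[[0,0,0],0],[[0,0,0],0],[[0,0,0],0]]' 0.03;  python3 -m crank '[[[0,0,0.015],0],[[0,0,0.03],0],[[0,0,0.045],0],[[0,0,0.05],0],[[0,0,0.04],0],[[0,0,0],0]]'; python3 -m crank '[[[0,0.02,0],0],[[0,0.035,0],0],[[0,0.05,0],0],[[0,0.05,0],0],[[0,0.05,0],0],[[0,0.05,0],0],[[0,0.05,0],0],[[0,0.05,0],0]]'; python3 -m crank '[[[-0.008,0.05,0],0],[[-0.008,0.05,0],0],[[-0.008,0.05,0],0],[[-0.008,0.05,0],0],[[-0.008,0.035,0],0],[[-0.007,0.02,0],0],[[0,0.0125,0],0],[[0,0,0],0]]'; python3 -m crank '[[[0,0,-0.03],0],[[0,0,-0.04],0],[[0,0,-0.04],0],[[0,0,-0.03],0],[[0,0,-0.015],0],[[0,0,0],0],[[0,0,0],0],[[0,0,0],0]]'
```

```text
clock: 50.8
ee_pos: [0.4747, -0.3155, 0.0715]
tcp_rot: [0.001, 0.707, 0.707, 0.0]
wrist_force: [0.2, -1.0, -0.4]
grip_width: 0.0856
grasp_force: 0.0
clock: 51.55
ee_pos: [0.4748, -0.3157, 0.0722]
tcp_rot: [0.001, 0.707, 0.707, 0.0]
wrist_force: [-2.0, 0.0, 6.1]
grip_width: 0.0452
grasp_force: 60.3
clock: 52.3
ee_pos: [0.4756, -0.3165, 0.2546]
tcp_rot: [0.003, 0.707, 0.707, 0.001]
wrist_force: [-0.0, -0.8, -2.3]
grip_width: 0.045
grasp_force: 61.9
clock: 53.3
ee_pos: [0.4731, 0.0413, 0.2496]
tcp_rot: [-0.0, 0.707, 0.707, -0.001]
wrist_force: [-0.1, 0.2, -2.8]
grip_width: 0.0452
grasp_force: 61.9
clock: 54.3
ee_pos: [0.4275, 0.307, 0.2504]
tcp_rot: [0.0, 0.707, 0.707, -0.0]
wrist_force: [0.4, -0.2, -2.9]
grip_width: 0.045
grasp_force: 61.9
clock: 55.3
ee_pos: [0.4281, 0.308, 0.0972]
tcp_rot: [0.0, 0.707, 0.707, 0.001]
wrist_force: [0.3, 1.0, -2.0]
grip_width: 0.0449
grasp_force: 61.9
```

```bash
python3 -m crank '[[[0,0,-0.013],0],[[0,0,-0.006],0],[[0,0,-0.003],0],[[0,0,-0.0005],0],[[0,0,0],0],[[0,0,0],0]]'; python3 -m crank '[[[0,0,0],0],[[0,0,0],0],[[0,0,0],0],[[0,0,0],0],[[0,0,0],0]]' 0.0854;  python3 -m crank '[[[0,0,0.03],0],[[0,0,0.05],0],[[0,0,0.05],0],[[0,0,0.04],0],[[0,0,0],0],[[0,0,0],0]]'; python3 - <<'E'
from plant import cams
from h import *
d=cams.get_image("wrist");np.savez("pics/w11.npz",**d);im=d["pixels"]
for c in("red","yellow","green"):
  for a,ce,m,bb in blobs(mask(im,c),300)[:2]:
    x,e=outer(d,m,.136,.0195);x2,e2=outer(d,m,.006,.031);print(c,a,ce,"cap",x.round(4),round(e,4),"disc",x2.round(4),round(e2,4))
E
python3 -m crank '[[[0.006,-0.02,0],0],[[0.006,-0.04,0],0],[[0.006,-0.0575,0],0],[[0.006,-0.0575,0],0],[[0.006,-0.0575,0],0],[[0.006,-0.0575,0],0],[[0.004,-0.0575,0],0],[[0,-0.0575,0],0]]'; python3 -m crank '[[[0,-0.0575,0],0],[[0,-0.0575,0],0],[[0,-0.0575,0],0],[[0,-0.0575,0],0],[[0,-0.031,0],0],[[0,-0.02,0],0],[[0,0,0],0],[[0,0,0],0]]'; python3 -m crank '[[[0,0,-0.035],0],[[0,0,-0.04],0],[[0,0,-0.01],0],[[0,0,0],0],[[0,0,0],0]]'
```

```text
clock: 56.05
ee_pos: [0.4268, 0.308, 0.0743]
tcp_rot: [-0.001, 0.707, 0.707, -0.0]
wrist_force: [-2.6, -0.2, 4.9]
grip_width: 0.0448
grasp_force: 63.3
clock: 56.68
ee_pos: [0.4272, 0.3074, 0.0732]
tcp_rot: [0.0, 0.707, 0.707, -0.0]
wrist_force: [-0.1, 0.2, -0.5]
grip_width: 0.0853
grasp_force: 0.0
clock: 57.42
ee_pos: [0.4269, 0.3072, 0.2426]
tcp_rot: [-0.0, 0.707, 0.707, -0.0]
wrist_force: [0.1, -0.6, -0.6]
grip_width: 0.0852
grasp_force: 0.0
red 2289 [381.7 253.4] cap [0.478  0.2894] 0.0013 disc [0.5017 0.2463] 0.0006
red 1067 [629.4 258.2] cap [0.6659 0.2837] 0.0016 disc [0.7767 0.2363] 0.0018
yellow 2596 [399.6 135.5] cap [0.4861 0.3761] 0.0004 disc [0.5129 0.3738] 0.0022
yellow 638 [359.3 122.5] cap [0.4676 0.3804] 0.001 disc [0.4889 0.3783] 0.0006
green 1933 [312.2 230.7] cap [0.425  0.3074] 0.0009 disc [0.4229 0.2682] 0.0008
green 539 [317.9 183.3] cap [0.4269 0.3328] 0.0009 disc [0.4265 0.3072] 0.0007
clock: 58.48
ee_pos: [0.466, -0.101, 0.2424]
tcp_rot: [-0.0, 0.708, 0.707, -0.0]
wrist_force: [0.3, 1.2, -0.1]
grip_width: 0.0854
grasp_force: 0.0
clock: 59.48
ee_pos: [0.4665, -0.3781, 0.2427]
tcp_rot: [-0.001, 0.707, 0.707, 0.0]
wrist_force: [0.1, -0.0, 0.1]
grip_width: 0.085
grasp_force: 0.0
clock: 60.1
ee_pos: [0.4681, -0.3791, 0.16]
tcp_rot: [0.001, 0.707, 0.707, 0.0]
wrist_force: [-0.2, -0.2, -0.4]
grip_width: 0.0852
grasp_force: 0.0
```

Green is within 2 mm of its disc centre. Now red.

```bash
python3 -m crank '[[[0,0,-0.035],0],[[0,0,-0.03],0],[[0,0,-0.017],0],[[0,0,-0.005],0],[[0,0,0],0]]'; python3 -m crank '[[[0,0,0],0],[[0,0,0],0],[[0,0,0],0],[[0,0,0],0],[[0,0,0],0],[[0,0,0],0]]' 0.03;  python3 -m crank '[[[0,0,0.015],0],[[0,0,0.03],0],[[0,0,0.045],0],[[0,0,0.05],0],[[0,0,0.04],0],[[0,0,0],0]]'; python3 -m crank '[[[0.003,0.02,0],0],[[0.003,0.035,0],0],[[0.003,0.05,0],0],[[0.003,0.05,0],0],[[0.003,0.05,0],0],[[0.003,0.05,0],0],[[0.003,0.05,0],0],[[0.003,0.05,0],0]]'; python3 -m crank '[[[0.003,0.05,0],0],[[0.003,0.05,0],0],[[0.003,0.05,0],0],[[0.002,0.05,0],0],[[0,0.035,0],0],[[0,0.02,0],0],[[0,0.014,0],0],[[0,0,0],0]]'; python3 -m crank '[[[0,0,-0.03],0],[[0,0,-0.04],0],[[0,0,-0.04],0],[[0,0,-0.03],0],[[0,0,-0.015],0],[[0,0,0],0],[[0,0,0],0],[[0,0,0],0]]'
```

```text
clock: 60.72
ee_pos: [0.4676, -0.3791, 0.0721]
tcp_rot: [0.001, 0.707, 0.707, 0.0]
wrist_force: [-0.5, 0.4, 0.3]
grip_width: 0.0855
grasp_force: 0.0
clock: 61.48
ee_pos: [0.4676, -0.3794, 0.0726]
tcp_rot: [0.001, 0.707, 0.707, 0.0]
wrist_force: [-1.8, 0.7, 5.8]
grip_width: 0.0448
grasp_force: 59.2
clock: 62.22
ee_pos: [0.4683, -0.3802, 0.2551]
tcp_rot: [0.003, 0.707, 0.707, 0.001]
wrist_force: [-1.0, 0.0, -2.0]
grip_width: 0.0449
grasp_force: 59.5
clock: 63.22
ee_pos: [0.4901, -0.0218, 0.2502]
tcp_rot: [-0.001, 0.707, 0.707, -0.0]
wrist_force: [0.8, 0.9, -2.4]
grip_width: 0.0447
grasp_force: 59.5
clock: 64.22
ee_pos: [0.5021, 0.2453, 0.2509]
tcp_rot: [0.0, 0.707, 0.707, -0.0]
wrist_force: [1.2, -0.9, -2.2]
grip_width: 0.0449
grasp_force: 59.6
clock: 65.22
ee_pos: [0.5032, 0.2459, 0.0977]
tcp_rot: [0.0, 0.707, 0.707, 0.001]
wrist_force: [-0.3, -0.5, -2.1]
grip_width: 0.045
grasp_force: 59.7
```

```bash
python3 -m crank '[[[0,0,-0.013],0],[[0,0,-0.006],0],[[0,0,-0.003],0],[[0,0,-0.0005],0],[[0,0,0],0],[[0,0,0],0]]'; python3 -m crank '[[[0,0,0],0],[[0,0,0],0],[[0,0,0],0],[[0,0,0],0],[[0,0,0],0]]' 0.0854;  python3 -m crank '[[[0,0,0.03],0],[[0,0,0.05],0],[[0,0,0.05],0],[[0,0,0.04],0],[[0,0,0],0],[[0,0,0],0]]'; python3 - <<'E'
from plant import cams
from h import *
d=cams.get_image("wrist");np.savez("pics/w12.npz",**d);im=d["pixels"]
s=cams.get_image("side")["pixels"]
cv2.imwrite("pics/c12.png",np.hstack([cv2.resize(im,(400,300)),cv2.resize(s,(400,300))]))
for c in("red","yellow","green"):
  for a,ce,m,bb in blobs(mask(im,c),300)[:3]:
    x,e=outer(d,m,.136,.0195);x2,e2=outer(d,m,.006,.031);print(c,a,ce,"cap",x.round(4),round(e,4),"disc",x2.round(4),round(e2,4))
E
```

```text
clock: 65.97
ee_pos: [0.5018, 0.2459, 0.0747]
tcp_rot: [-0.001, 0.707, 0.707, -0.0]
wrist_force: [-3.0, -0.7, 6.5]
grip_width: 0.0449
grasp_force: 61.3
clock: 66.6
ee_pos: [0.5022, 0.2454, 0.0737]
tcp_rot: [0.0, 0.707, 0.707, -0.0]
wrist_force: [-0.4, -0.5, -0.2]
grip_width: 0.0856
grasp_force: 0.0
clock: 67.35
ee_pos: [0.5018, 0.2453, 0.2431]
tcp_rot: [-0.0, 0.707, 0.707, -0.0]
wrist_force: [0.7, -0.1, 0.0]
grip_width: 0.0851
grasp_force: 0.0
red 2129 [311.8 228.1] cap [0.4996 0.2473] 0.0007 disc [0.4982 0.214 ] 0.0019
red 2001 [580.4 211.3] cap [0.7017 0.2554] 0.0018 disc [0.7931 0.2266] 0.0017
red 697 [317.9 184. ] cap [0.502  0.2711] 0.0011 disc [0.5015 0.2457] 0.0005
yellow 3145 [292.7  38.8] cap [0.4873 0.3751] 0.0005 disc [0.4783 0.3989] 0.0019
yellow 597 [309.5  82. ] cap [0.4929 0.3599] 0.0011 disc [0.4879 0.3796] 0.0007
green 2321 [206.3 145.9] cap [0.4253 0.3072] 0.0009 disc [0.395  0.3007] 0.0009
green 661 [255.5 132.8] cap [0.451  0.3129] 0.0009 disc [0.4254 0.308 ] 0.0006
```

View pics/c12.png

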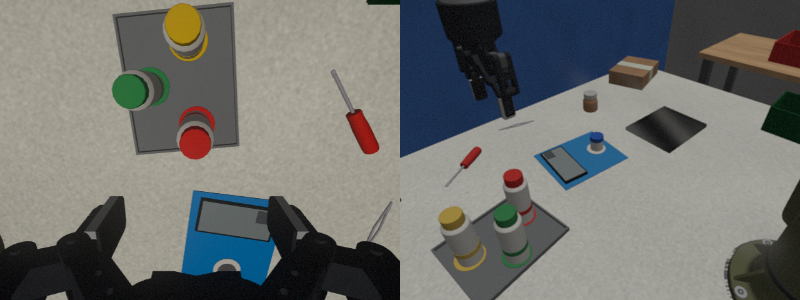

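All three bottles stand upright on their discs with caps within about 5 mm of the disc centres. The jar is on the white disc at about (597,143), the phone is in place, and the gripper is clear.

```bash
python3 -c "
from plant import bot
print(bot.finish_job())"
```

```text
the job is handed in; nothing more can be done
None
```

I handed the job in at about 67 s of the 144 s allowed: the jar stands on the white disc and each bottle is back on the disc of its cap's colour, all within about 5 mm of centre in the last pictures; the first jar grasp slipped off without moving it, and no verdict was returned.

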